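# Pack a fragile jar in a sloping carton

## Task

Lift the small cardboard box off the squat amber jar and put it in the shallow grey tray. Then pack the jar in the open carton on the sloping stand: the glass is thin, so grip it lightly, lower it square to the carton until you feel its base come to rest lightly on the springy pad inside, and only then let go. The jar must end standing cap up on the pad; leave the other things on the table where they are.

Things in the scene. Friction and masses are not known exactly. Their poses are not given: they have to be found in the camera images.
- jar: squat jar of thin amber glass, white cap, 60 mm diameter (cap 56), 90 mm tall in all, straight glass wall up to 70 mm, about 0.28 kg; origin at the centre of its underside, z up. It stands on the table with the small box lying on its cap. It bears a grip of 35 N (at most 110 N from both fingers together, even as they close) and 15 N where it touches the carton or pad
- smallbox: small closed cardboard box 90 (x) by 56 (y) by 45 (z) mm, 0.09 kg; origin at the centre of its underside, z up. It lies flat on the jar's cap, turned any way
- tray: shallow open grey plastic tray, fixed, 190 (x) by 150 (y) by 35 (z) mm outside, walls and floor 4 mm; origin at the centre of its underside, z up. It stands to one side of the jar and bottles, left or right
- carton: open cardboard carton fixed on a low steel stand, left or right of the jar. Its z, from its floor out through its open top, leans 25 degrees from vertical towards its -x side, which faces the robot. Outside 112 (x) by 142 (y) by 75 (z) mm, walls 5 mm; origin at the centre of its underside, 48 mm above the table
- carton_rim (a point): centre of the carton's open top, at z = 75 mm in its frame. A flat grey pad parallel to the floor fills the inside (102 by 132 mm); its top lies anywhere from 15 to 45 mm below this point along the carton's z and is not reported: feel for it. The pad is sprung: it gives 1 mm for every 2.5 N, 8 mm at most
- bottle_a: bystander: amber bottle with blue cap, 52 mm diameter, 135 mm tall, near the jar; origin at the centre of its underside
- bottle_b: bystander: white bottle with blue cap, 48 mm diameter, 115 mm tall, near the jar; origin at the centre of its underside
- bottle_c: bystander: white bottle with yellow cap, 56 mm diameter, 150 mm tall, behind; origin at the centre of its underside
- tape: bystander: roll of clear tape lying flat, 100 mm diameter, 48 mm high; origin at the centre of its underside
- marker: bystander: black marker pen lying on the table, 16 mm thick, about 136 mm long along its x; origin on its underside at mid length
- stapler: bystander: stapler 130 mm long (x), 32 mm wide, 45 mm high; origin at the centre of its underside
Not all that is in view belongs to the job. What is shaped like the smallbox but pink is not meant.

How it is judged:
By the outcome, as a careful person would: the job done as asked, in the order asked, and still so for the second after the job is handed in, with the robot touching nothing.
It also fails if it takes over 64 s, if anything falls off the work surface, if the arm or the gripper's body presses on something with over 40 N, if the wrist force passes 120 N, or if a joint passes its speed limit or range.

## Robot

A 6-joint arm with a two-finger parallel gripper is mounted at the origin on the work surface. World frame = base frame: x ahead of the robot, y to its left, z up, the work surface at z = 0. Lengths are in m, angles in rad, forces in N, time in s.
With the tool pointing down it reaches from about 0.325 to 0.9 m from the base axis. Payload 6.1 kg.
Tool frame: the origin (TCP) lies midway between the tips of the shut fingers; the grasp point (between the pads) lies 19 mm behind it; z points along the fingers, y is the line along which they close (so a half turn about z gives the same grasp; the last joint's range is limited). The gripper opens to 85 mm and grips with 20 to 120 N. Pads are 22 mm wide; open, the fingers measure 114 mm over their backs; the gripper's body (76 mm by 85 mm) begins 54 mm behind the grasp point. The pads swing forward as they close: fully open they stand 13 mm farther back than shut.
Start: joints at [-1.235, 0.22, 1.526, -0, 1.395, -0.126], TCP at [0.278, -0.56, 0.231] pointing down, gripper open.
Joint ranges: [-2.98, 2.98], [-0.91, 2.08], [0.09, 2.57], [-1.24, 4.39], [0.2, 2.65], [-2.68, 2.68]. Speed limits (rad/s): [2.57, 2.57, 3.01, 3.14, 3.14, 3.14].

## Interface

Orientations are given as a rotation vector (axis times angle).
In Python, from plant import env gives the robot as it stands.
- The arm moves only by the tool send_rows, never from a script. Its argument "steps" is a list that holds one entry, the list of rows, each a list of 7 numbers: the closure, from 0 (fully open) to 1 (shut), then the shift along the world's x, y, z each as a share of 0.3 m, from -1 to 1, then the turn, a rotation vector about the world's x, y, z each as a share of 180 degrees, from -1 to 1. A call has exactly 8 rows; each row is the pose to reach, as a shift and turn from the pose commanded when the call began, turning the shorter way round; what a row does not reach only later rows make up. A row lasts 1/12 s, in which the tool goes at most 41.7 mm and 7.16 degrees, less where a joint would pass 70% of its speed; a pose out of reach is approached as far as the arm can. A call with a number of a shift or a turn outside -1 to 1 is refused whole. A call with a gripper value outside its range is refused whole. The fingers move at their own pace and stop on an object; "squeeze" is the grip in N (left out, the last holds). Time passes only in rows, so rows that repeat a pose let the fingers close, or fill a call up. It gives the time, the measured TCP pose, the force, the opening and the grip force at its end, in the units of the state.
- env.read_state(): the state, without advancing time (a new reading comes with each control period).
- env.snapshot(name): name is "scene" or "top" or "wrist"; returns (picture, depth): 480x640x3 uint8, red, green, blue; 480x640 float32, m along the optical axis (not along the pixel's ray), 0 where there is no reading.
- env.camera_params(name): a dict with "fx", "fy", "cx", "cy" (pixels), "k1" (the pictures are not rectified: a ray, as slopes to the right and down, at radius r is drawn at 1 + k1 r^2 times it, then the intrinsics apply), "xyz" and "orientation" of the camera in the world. Camera axes: x right, y down, z forward; pixel columns grow to the right and rows downward; lengths in m; the calibration is good to about 2 mm. A picture is of the moment at which its call begins: read the wrist's pose just before it. camera_params takes no time and is no camera call; for the wrist camera it gives the pose at the moment of the call.
- env.sign_off(): hands the job in; it is judged then, once.
The state is a dict: "time_s": time; "joint_pos": joint angles; "joint_vel": joint speeds; "joint_efforts": joint torques, N m; "tool_pos": TCP position; "orientation": TCP orientation; "force": force on the tool from outside, world axes, zero at the start; "ft_torque": the same for the moment, N m; "finger_gap": finger opening in m; "finger_force": force on a finger pad.
Only numpy, scipy, OpenCV 4.12 (cv2) and the standard library are available. Lean on these libraries where they do the work, as an engineer would, in place of code of your own. Each camera call takes 0.05 s, during which the arm holds its last target. There are 200 camera calls.

## Working session

There is one attempt and no reset: what is moved stays moved. The work goes in short steps, Python scripts to look and compute and a tool call to move; the robot and the scene stay as the last step left them, time stands still between calls to the robot, and variables do not carry over. Pictures are saved under pics/ and viewed, at most 10 in all, crops included, and the job is handed in when it is done.

Besides the shell and the picture viewer there is one more tool, called after "Request:" by a JSON object that holds its "api" and its "payload", one argument or row to a line. send_rows: Moves the arm, as the interface text tells. Its arguments: {"type":"object","properties":{"steps":{"type":"array"},"squeeze":{"type":"number"}},"required":["steps"]}

```bash
ls; mkdir -p pics; cat > h.py <<'E'
import numpy as np, cv2
from scipy.spatial.transform import Rotation as R
from plant import env
def cloud(d,p):
    v,u=np.mgrid[0:480,0:640]
    K=np.array([[p['fx'],0,p['cx']],[0,p['fy'],p['cy']],[0,0,1.]])
    pts=np.stack([u,v],-1).reshape(-1,1,2).astype(np.float64)
    n=cv2.undistortPoints(pts,K,np.array([p['k1'],0,0,0,0.])).reshape(480,640,2)
    c=np.concatenate([n*d[...,None],d[...,None]],-1)
    o=np.array(p['orientation']); Rm=R.from_rotvec(o).as_matrix() if o.shape==(3,) else o
    return c@Rm.T+np.array(p['xyz'])
def look(name):
    p=env.camera_params(name); im,d=env.snapshot(name); return im,d,cloud(d,p)
E
python3 - <<'E'
from h import *
print(env.read_state())
for n in("scene","top"):
    print(env.camera_params(n)); im,d,P=look(n); np.savez(f'{n}.npz',im=im,d=d,P=P)
    cv2.imwrite(f'pics/{n}0.png',im[...,::-1])
E
```

```text
pics
{'time_s': 0.0, 'joint_pos': array([-1.23514401e+00,  2.21250610e-01,  1.52761613e+00, -6.20378979e-07,
        1.39471836e+00, -1.26101997e-01]), 'joint_vel': array([-0.00067187,  0.00043978, -0.00108142, -0.00018365, -0.00120028,
        0.00060535]), 'joint_efforts': array([-9.73727765e-10, -4.96896136e+01, -3.89395809e+01, -9.18996489e-05,
        1.10543586e-02, -1.03871855e-05]), 'tool_pos': array([ 0.27824069, -0.55896222,  0.23018143]), 'orientation': array([-3.05630486e+00, -7.18442079e-01,  3.28064426e-04]), 'force': array([-0.05910197, -0.26013012, -0.874629  ]), 'ft_torque': array([0.04091482, 0.03571901, 0.02567686]), 'finger_force': 0.0, 'finger_gap': 0.08557133585891823}
{'fx': 528.440641904694, 'fy': 528.440641904694, 'cx': 325.58698396874223, 'cy': 242.99352423349342, 'k1': -0.16153370317194798, 'xyz': array([ 1.09068456, -0.82172798,  1.11754026]), 'orientation': array([-2.27203426, -0.63673776,  0.27676344])}
{'fx': 460.77476171643985, 'fy': 460.77476171643985, 'cx': 322.6326313869522, 'cy': 238.17456200745602, 'k1': -0.02435267486108645, 'xyz': array([0.36267117, 0.08200411, 1.11915276]), 'orientation': array([-2.15918915,  2.13342717, -0.17659137])}
```

View pics/scene0.png

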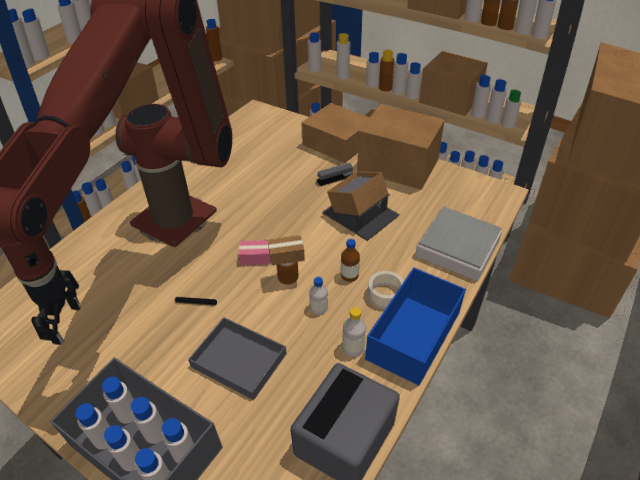

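View pics/top0.png

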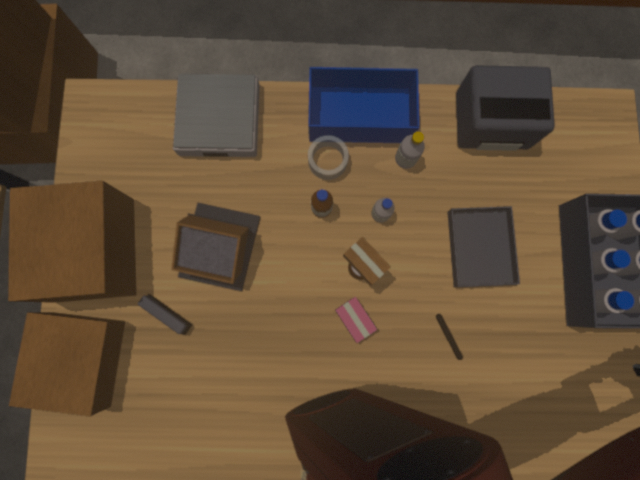

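The scene view shows the brown box on the jar at (287,248), with the pink decoy beside it at (254,252), the carton at (360,200) and the tray at (238,357). In the top view the box is at (368,262), the pink one at (357,320), the carton at (212,248), the tray at (483,247), bottle_a at (322,203) and bottle_b at (384,210).

```bash
python3 - <<'E'
from h import *
for n in("top","scene"):
    z=np.load(n+'.npz'); im,P,d=z['im'],z['P'],z['d']; ok=d>0
    def blob(name,m,rect=True):
        m=m&ok; k,l,s,c=cv2.connectedComponentsWithStats(m.astype(np.uint8))
        for i in np.argsort(-s[1:,4])[:2]+1:
            if s[i,4]<40: continue
            q=P[l==i]; r=cv2.minAreaRect((q[:,:2]*1000).astype(np.float32))
            print(n,name,s[i,4],'px',c[i].round(),'med',np.median(q,0).round(4),'z',np.percentile(q[:,2],[5,95]).round(4),'rect mm',np.round(r[0],1),np.round(r[1],1),round(r[2],1))
    x,y,zz=P[...,0],P[...,1],P[...,2]
    near=lambda X,Y,r:np.hypot(x-X,y-Y)<r
    print('table',np.median(zz[near(.45,-.1,.03)&ok]))
    hsv=cv2.cvtColor(im,cv2.COLOR_RGB2HSV)
    box=(zz>.118)&(zz<.16)&(x>.2)&(x<.45)&(y>-.2)&(y<.15)
    blob('boxtop',(zz>.125)&box)
    blob('pink',(abs(x-.2)<.25)&(zz>.02)&(zz<.12)&(abs(y)<.2)&((hsv[...,0]>160)|(hsv[...,0]<3))&(hsv[...,1]>80)&(x>.1))
    blob('jar',(zz>.01)&(zz<.085)&(x>.25)&(x<.42)&(abs(y+.02)<.12)&(hsv[...,0]>3)&(hsv[...,0]<20)&(hsv[...,1]>120)&(im[...,0]<130)) 
    blob('trayrim',(zz>.028)&(zz<.042)&(x>.2)&(x<.55)&(y<-.15)&(y>-.45))
    blob('bluecap',(hsv[...,0]>105)&(hsv[...,0]<125)&(hsv[...,1]>120)&(zz>.1)&(zz<.15)&(x<.6)&(y>-.2))
    blob('carton',(zz>.09)&(zz<.16)&(x>.25)&(x<.5)&(y>.22)&(y<.5))
    blob('stapler',(zz>.03)&(zz<.06)&(x>.1)&(x<.3)&(y>.3)&(y<.55))
    # inside carton: grey low-sat
    m=(x>.25)&(x<.5)&(y>.22)&(y<.5)&ok&(zz>.06)&(hsv[...,1]<70)
    q=P[m]; print('pad?',m.sum()); 
    if m.sum()>50:
        c=np.median(q,0); u,s,v=np.linalg.svd(q-q.mean(0),full_matrices=False); print(c,'normal',v[2], 'resid',s[2]/len(q)**.5)
    for nm,lo,hi in(('all',.04,.2),):
        m=(x>.25)&(x<.5)&(y>.22)&(y<.5)&ok&(zz>lo); print('carton ext',[(a.min().round(3),a.max().round(3)) for a in P[m].T])
E
```

```text
table 2.5188318217184147e-05
top boxtop 262 px [372. 274.] med [ 0.44   -0.0338  0.1349] z [0.1317 0.1379] rect mm [433.7 -34.3] [32.3 63.5] 0.1
top pink 340 px [349. 324.] med [0.3305 0.0086 0.0448] z [0.0416 0.048 ] rect mm [330.9   8. ] [89.4 19.7] 33.7
top pink 323 px [362. 315.] med [ 0.351  -0.0214  0.0448] z [0.0414 0.0481] rect mm [351.1 -21.8] [89.2 18.9] 34.1
top trayrim 359 px [486. 266.] med [ 0.4628 -0.316   0.0338] z [0.0286 0.0375] rect mm [ 487.7 -318.5] [131.4 151.8] 2.8
top carton 1463 px [209. 258.] med [0.4769 0.3199 0.0987] z [0.0909 0.1139] rect mm [471.4 331.1] [141.6  83.8] 79.2
top stapler 168 px [112. 351.] med [0.2627 0.547  0.045 ] z [0.0319 0.0581] rect mm [262.5 546.6] [ 4.8 74.6] 86.2
pad? 1434
[0.47301214 0.32504549 0.09520208] normal [-0.42052634  0.08523089  0.90326812] resid 0.0016807010645469283
carton ext [(np.float64(0.305), np.float64(0.5)), (np.float64(0.251), np.float64(0.497)), (np.float64(0.04), np.float64(0.135))]
table 0.00131102149738771
scene boxtop 96 px [273. 243.] med [ 0.4414 -0.0364  0.1366] z [0.1331 0.1404] rect mm [435.4 -32.5] [
[... 269 characters left out ...]
[219. 345.] med [ 0.4543 -0.3261  0.034 ] z [0.0285 0.0386] rect mm [ 487.  -318.2] [129.9 153.2] 3.0
scene bluecap 102 px [ 32. 116.] med [-0.8022  0.052   0.1338] z [0.1106 0.1475] rect mm [-813.9   52.3] [61.8 40.2] 33.8
scene carton 397 px [349. 186.] med [0.475  0.3181 0.0984] z [0.091 0.118] rect mm [470.9 329.5] [148.2  81.7] 79.9
scene stapler 77 px [332. 148.] med [0.2731 0.5466 0.0451] z [0.0319 0.0581] rect mm [266.7 547.5] [13.  66.4] 81.5
pad? 218
[0.47318575 0.34036776 0.09407931] normal [ 0.42194015 -0.0881253  -0.90233056] resid 0.0013218615669427702
carton ext [(np.float64(0.305), np.float64(0.5)), (np.float64(0.249), np.float64(0.499)), (np.float64(0.04), np.float64(0.13))]
```

```bash
python3 - <<'E'
from h import *
for n in("top","scene"):
    z=np.load(n+'.npz'); im,P,d=z['im'],z['P'],z['d']; ok=d>0
    x,y,zz=P[...,0],P[...,1],P[...,2]
    hsv=cv2.cvtColor(im,cv2.COLOR_RGB2HSV)
    def rect(name,m):
        m=m&ok; k,l,s,c=cv2.connectedComponentsWithStats(m.astype(np.uint8))
        if k<2: print(n,name,'none');return
        i=1+np.argmax(s[1:,4]); q=P[l==i]; r=cv2.minAreaRect((q[:,:2]*1000).astype(np.float32))
        print(n,name,s[i,4],'px',c[i].round(),'z',np.percentile(q[:,2],[5,50,95]).round(4),'rect mm',np.round(r[0],1),np.round(r[1],1),round(r[2],1))
    W=lambda a,b,c,e:(x>a)&(x<b)&(y>c)&(y<e)
    rect('box',W(.35,.6,-.15,.08)&(zz>.125)&(zz<.145)&~((hsv[...,0]>105)&(hsv[...,0]<130)&(hsv[...,1]>120)))
    rect('pink',W(.25,.45,-.1,.1)&(zz>.035)&(zz<.055))
    rect('jarlow',W(.4,.53,-.1,.04)&(zz>.015)&(zz<.085))
    rect('tray',W(.3,.7,-.45,-.15)&(zz>.028)&(zz<.042))
    rect('trayfloor',W(.4,.6,-.39,-.24)&(zz<.015)&(im.max(-1)<100))
    blue=(hsv[...,0]>105)&(hsv[...,0]<130)&(hsv[...,1]>120)
    rect('capA',W(.45,.75,0,.2)&blue&(zz>.12)&(zz<.15)); rect('capB',W(.45,.75,-.2,0)&blue&(zz>.1)&(zz<.13))
    rect('bodyA',W(.5,.7,0,.12)&(zz>.02)&(zz<.125)); rect('bodyB',W(.5,.66,-.15,-.03)&(zz>.02)&(zz<.11))
    # carton
    a=np.deg2rad(-11.4); 
    t=np.deg2rad(25); 
    m=W(.35,.65,.2,.48)&ok&(zz>.05); q=P[m]
    best=None
    N=np.array([-np.sin(t)*np.cos(a),-np.sin(t)*np.sin(a),np.cos(t)]); X=np.array([np.cos(t)*np.cos(a),np.cos(t)*np.sin(a),np.sin(t)]); Y=np.cross(N,X)
    F=np.stack([X,Y,N],1)
    # refined from pad fit
    g=W(.42,.58,.26,.42)&ok&(zz>.06)&(hsv[...,1]<60); k,l,s,c=cv2.connectedComponentsWithStats(g.astype(np.uint8)); i=1+np.argmax(s[1:,4]); g=l==i
    for _ in range(3):
        b=P[g]; C=b.mean(0); u,s2,v=np.linalg.svd(b-C,full_matrices=False); nn=v[2]*np.sign(v[2,2]); g=g&(abs((P-C)@nn)<.003)
    print(n,'pad px',g.sum(),C.round(4),nn.round(4),'yaw',np.degrees(np.arctan2(-nn[1],-nn[0])).round(2),'tilt',np.degrees(np.arccos(nn[2])).round(2))
    L=q@F; h=L[:,2]; hist,e=np.histogram(h,bins=np.arange(h.min(),h.max(),.003)); print('h hist',[(round(a,3),b) for a,b in zip(e,hist) if b>15])
    print('padh',np.median(P[g]@N))
    top=h>np.percentile(h,99.7)-.006
    rr=L[top]; r=cv2.minAreaRect((rr[:,:2]*1000).astype(np.float32)); print('rim',top.sum(),np.median(rr[:,2]).round(4),r, 'world',(F@np.r_[np.array(r[0])/1000,np.median(rr[:,2])]).round(4))
E
```

```text
top box 1101 px [367. 261.] z [0.1317 0.135  0.1379] rect mm [468.4 -23. ] [90.  56.4] 43.1
top pink 973 px [356. 320.] z [0.0415 0.0448 0.0482] rect mm [340.4  -6.7] [90.2 56.1] 33.7
top jarlow 79 px [354. 273.] z [0.0188 0.0569 0.0772] rect mm [447.3  -3.5] [48.6 12.7] 47.2
top tray 609 px [484. 245.] z [0.0288 0.0337 0.0376] rect mm [ 517.6 -317. ] [191.2 151.2] 3.3
top trayfloor 3757 px [483. 249.] z [0.0003 0.0038 0.0076] rect mm [ 514.8 -322.6] [174.9 135. ] 2.7
top capA 61 px [322. 195.] z [0.132  0.1349 0.1379] rect mm [612.5  75. ] [17.8 17.2] 47.5
top capB 48 px [387. 203.] z [0.1118 0.1149 0.118 ] rect mm [600.2 -69.9] [16.3 14.9] 84.2
top bodyA 390 px [321. 205.] z [0.0318 0.0879 0.1047] rect mm [610.3  75.3] [50.6 50.6] 43.7
top bodyB 328 px [382. 211.] z [0.03   0.0758 0.0934] rect mm [597.2 -69. ] [48.1 43. ] 50.1
top pad px 1981 [0.4865 0.3288 0.1021] [-0.4156  0.0849  0.9056] yaw -11.54 tilt 25.1
h hist [(np.float64(-0.147), np.int64(57)), (np.float64(-0.144), np.int64(70)), (np.float64(-0.141), np.int64(27)), (np.float64(-0.138), np.int64(31)), (np.float64(-0.135), 
[... 2455 characters left out ...]
.111), np.int64(52)), (np.float64(-0.108), np.int64(48)), (np.float64(-0.105), np.int64(56)), (np.float64(-0.102), np.int64(53)), (np.float64(-0.099), np.int64(52)), (np.float64(-0.096), np.int64(58)), (np.float64(-0.093), np.int64(55)), (np.float64(-0.09), np.int64(61)), (np.float64(-0.087), np.int64(70)), (np.float64(-0.084), np.int64(268)), (np.float64(-0.081), np.int64(140)), (np.float64(-0.078), np.int64(100)), (np.float64(-0.075), np.int64(91)), (np.float64(-0.072), np.int64(106)), (np.float64(-0.069), np.int64(125))]
padh -0.0822085053778844
rim 228 -0.068 ((371.92864990234375, 421.3249206542969), (155.44952392578125, 221.3462371826172), 87.03945922851562) world [0.4419 0.3407 0.0956]
```

Request:
{"api": "send_rows", "payload": {
  "squeeze": 25,
  "steps": [
    [[0,0.32,0.93,0,0,0,0.045],[0,0.32,0.93,0,0,0,0.045],[0,0.32,0.93,0,0,0,0.045],[0,0.32,0.93,0,0,0,0.045],[0,0.32,0.93,0,0,0,0.045],[0,0.32,0.93,0,0,0,0.045],[0,0.32,0.93,0,0,0,0.045],[0,0.32,0.93,0,0,0,0.045]]
  ]
}}

```text
time_s: 0.77
tool_pos: [0.3758, -0.2748, 0.2308]
orientation: [-2.995, -0.939, -0.002]
force: [1.3, -0.6, -0.4]
finger_gap: 0.0855
finger_force: 0.0
```

```bash
python3 - <<'E'
from h import *
from scipy.optimize import least_squares
t=np.deg2rad(25)
for n in("top","scene"):
    z=np.load(n+'.npz'); im,P,d=z['im'],z['P'],z['d']; ok=d>0
    x,y,zz=P[...,0],P[...,1],P[...,2]
    m=ok&(x>.4)&(x<.53)&(y>-.1)&(y<.04)&(zz>.012)&(zz<.068)
    q=P[m]; f=least_squares(lambda c:np.hypot(q[:,0]-c[0],q[:,1]-c[1])-.03,[.47,-.02],loss='soft_l1',f_scale=.002); print(n,'jar',m.sum(),f.x.round(4),np.median(abs(f.fun)))
    a=np.deg2rad(-11.6)
    F=np.stack([[np.cos(t)*np.cos(a),np.cos(t)*np.sin(a),np.sin(t)],[-np.sin(a),np.cos(a),0],[-np.sin(t)*np.cos(a),-np.sin(t)*np.sin(a),np.cos(t)]],1)
    L=P@F; m=ok&(abs(L[...,2]+.0675)<.005)&(x>.38)&(x<.58)&(y>.22)&(y<.44)
    k,l,s,c=cv2.connectedComponentsWithStats(m.astype(np.uint8)); i=1+np.argmax(s[1:,4]); q=L[l==i]
    print(s[:,4])
    r=cv2.minAreaRect((q[:,:2]*1000).astype(np.float32)); print(r,np.median(q[:,2]),(F@np.r_[np.array(r[0])/1000,np.median(q[:,2])]).round(4))
    print('bbox',(q[:,:2].min(0)+q[:,:2].max(0))/2,np.ptp(q[:,:2],axis=0))
    mm=ok&(abs(L[...,2]+.082)<.004)&(x>.38)&(x<.58)&(y>.22)&(y<.44); q2=L[mm]; print('pad',np.percentile(q2[:,:2],[1,99],axis=0))
E
```

```text
top jar 53 [ 0.4648 -0.0198] 0.0001354596274354171
[306561    639]
((416.312744140625, 419.6104736328125), (142.44573974609375, 114.68759155273438), 89.74826049804688) -0.06666176313789655 [0.4816 0.3295 0.1155]
bbox [0.41641188 0.41941734] [0.11482716 0.14242018]
pad [[0.36411776 0.34946132]
 [0.47234071 0.48661572]]
scene jar 288 [ 0.4642 -0.0185] 0.0011183644453842626
[306900    300]
((418.7315979003906, 419.9053649902344), (153.4173126220703, 119.9128646850586), 89.1868896484375) -0.0682869224362722 [0.4845 0.3292 0.1151]
bbox [0.41876236 0.41975766] [0.12107407 0.15252307]
pad [[0.3610364  0.3460997 ]
 [0.47574056 0.48928882]]
```

Request:
{"api": "send_rows", "payload": {
  "steps": [
    [[0,0.317,0.86,-0.15,0,0,0.047],[0,0.317,0.86,-0.15,0,0,0.047],[0,0.317,0.86,-0.15,0,0,0.047],[0,0.317,0.86,-0.15,0,0,0.047],[0,0.317,0.86,-0.15,0,0,0.047],[0,0.317,0.86,-0.15,0,0,0.047],[0,0.317,0.86,-0.15,0,0,0.047],[0,0.317,0.86,-0.15,0,0,0.047]]
  ]
}}

```text
time_s: 1.43
tool_pos: [0.4698, -0.0181, 0.1849]
orientation: [-2.918, -1.158, 0.001]
force: [-0.2, -0.4, 0.1]
finger_gap: 0.0855
finger_force: 0.0
```

```bash
python3 - <<'E'
from h import *
s=env.read_state(); print(s['tool_pos'],np.degrees(np.arctan2(*R.from_rotvec(s['orientation']).as_matrix()[[1,0],1])),s['joint_pos'].round(2))
im,d,P=look('wrist'); cv2.imwrite('pics/w1.png',im[...,::-1])
x,y,zz=P[...,0],P[...,1],P[...,2]; m=(d>0)&(abs(x-.468)<.08)&(abs(y+.023)<.08)&(zz>.125)&(zz<.142)
k,l,st,c=cv2.connectedComponentsWithStats(m.astype(np.uint8)); i=1+np.argmax(st[1:,4]); q=P[l==i]
print(st[i],np.median(q[:,2]),cv2.minAreaRect((q[:,:2]*1000).astype(np.float32)))
E
```

```text
[ 0.46976306 -0.01811711  0.18489311] -46.71122309807394 [-0.21 -0.12  1.97  0.    1.29  0.61]
[  280   189    97   142 12789] 0.13545144807555257 ((469.41748046875, -22.144264221191406), (90.5347671508789, 56.229270935058594), 42.86185073852539)
```

Request:
{"api": "send_rows", "payload": {
  "steps": [
    [[0,0,-0.015,-0.1,0,0,0],[0,0,-0.015,-0.2,0,0,0],[0,0,-0.015,-0.29,0,0,0],[0,0,-0.015,-0.29,0,0,0],[0,0,-0.015,-0.29,0,0,0],[0,0,-0.015,-0.29,0,0,0],[0,0,-0.015,-0.29,0,0,0],[0,0,-0.015,-0.29,0,0,0]]
  ]
}}

```text
time_s: 2.15
tool_pos: [0.4711, -0.0277, 0.1014]
orientation: [2.921, 1.151, 0.005]
force: [-0.1, 0.0, 0.4]
finger_gap: 0.0853
finger_force: 0.0
```

Request:
{"api": "send_rows", "payload": {
  "steps": [
    [[0,-0.005,0.016,-0.012,0,0,0],[0,-0.005,0.016,-0.012,0,0,0],[0.2,-0.005,0.016,-0.012,0,0,0],[0.4,-0.005,0.016,-0.012,0,0,0],[0.6,-0.005,0.016,-0.012,0,0,0],[0.8,-0.005,0.016,-0.012,0,0,0],[1,-0.005,0.016,-0.012,0,0,0],[1,-0.005,0.016,-0.012,0,0,0]]
  ]
}}

```text
time_s: 2.82
tool_pos: [0.4683, -0.0223, 0.0959]
orientation: [2.923, 1.152, 0.001]
force: [-0.2, -0.6, 1.2]
finger_gap: 0.0557
finger_force: 27.5
```

Request:
{"api": "send_rows", "payload": {
  "steps": [
    [[1,0,0,0.05,0,0,0],[1,0,0,0.15,0,0,0],[1,0,0,0.25,0,0,0],[1,0,0,0.33,0,0,0],[1,0.02,-0.1,0.33,0,0,-0.03],[1,0.04,-0.23,0.33,0,0,-0.06],[1,0.07,-0.36,0.33,0,0,-0.09],[1,0.09,-0.48,0.33,0,0,-0.12]]
  ]
}}

```text
time_s: 3.48
tool_pos: [0.4952, -0.1678, 0.1947]
orientation: [3.088, 0.578, 0.0]
force: [-0.8, 0.9, -0.5]
finger_gap: 0.0559
finger_force: 27.3
```

Request:
{"api": "send_rows", "payload": {
  "steps": [
    [[1,0.03,-0.13,0,0,0,-0.03],[1,0.05,-0.26,0,0,0,-0.06],[1,0.07,-0.38,0,0,0,-0.09],[1,0.075,-0.5,0,0,0,-0.1],[1,0.075,-0.5,-0.1,0,0,-0.1],[1,0.075,-0.5,-0.2,0,0,-0.1],[1,0.075,-0.5,-0.25,0,0,-0.1],[1,0.075,-0.5,-0.25,0,0,-0.1]]
  ]
}}

```text
time_s: 4.15
tool_pos: [0.5142, -0.3141, 0.1139]
orientation: [-3.134, -0.092, 0.012]
force: [0.2, 1.2, -1.6]
finger_gap: 0.0558
finger_force: 27.2
```

```bash
cat >> h.py <<'E'
def st():
    s=env.read_state(); M=R.from_rotvec(s['orientation']).as_matrix()
    print(round(s['time_s'],2),'pos',s['tool_pos'].round(4),'yawY',np.degrees(np.arctan2(M[1,1],M[0,1])).round(2),'z',M[:,2].round(3),'F',s['force'].round(1),'gap',round(s['finger_gap'],4),s['finger_force'],'q',s['joint_pos'].round(2),'v',abs(s['joint_vel']).max().round(3)); return s
E
python3 -c "
from h import *
st()"
```

```text
4.15 pos [ 0.5142 -0.3141  0.1139] yawY -86.63 z [-0.008  0.006 -1.   ] F [ 0.2  1.2 -1.6] gap 0.0558 27.240812480449677 q [-0.68  0.28  1.68  0.    1.19  0.83] v 0.05
```

Request:
{"api": "send_rows", "payload": {
  "steps": [
    [[1,0.01,-0.01,-0.08,0,0,0],[1,0.01,-0.01,-0.16,0,0,0],[1,0.01,-0.01,-0.23,0,0,0],[1,0.01,-0.01,-0.28,0,0,0],[1,0.01,-0.01,-0.31,0,0,0],[1,0.01,-0.01,-0.33,0,0,0],[1,0.01,-0.01,-0.335,0,0,0],[1,0.01,-0.01,-0.335,0,0,0]]
  ]
}}

```text
time_s: 4.82
tool_pos: [0.5211, -0.3195, 0.0199]
orientation: [3.14, 0.094, 0.001]
force: [0.8, 0.3, 0.0]
finger_gap: 0.0557
finger_force: 27.4
```

Request:
{"api": "send_rows", "payload": {
  "steps": [
    [[1,-0.005,0.005,-0.01,0,0,0],[1,-0.005,0.005,-0.02,0,0,0],[1,-0.005,0.005,-0.026,0,0,0],[1,-0.005,0.005,-0.03,0,0,0],[1,-0.005,0.005,-0.031,0,0,0],[1,-0.005,0.005,-0.031,0,0,0],[1,-0.005,0.005,-0.031,0,0,0],[1,-0.005,0.005,-0.031,0,0,0]]
  ]
}}

```text
time_s: 5.48
tool_pos: [0.5191, -0.3178, 0.01]
orientation: [3.14, 0.094, 0.0]
force: [0.5, -0.2, 0.1]
finger_gap: 0.0558
finger_force: 27.3
```

Request:
{"api": "send_rows", "payload": {
  "steps": [
    [[0.8,0,0,0,0,0,0],[0.5,0,0,0,0,0,0],[0.2,0,0,0,0,0,0],[0,0,0,0,0,0,0],[0,0,0,0,0,0,0],[0,0,0,0,0,0,0],[0,0,0,0.05,0,0,0],[0,0,0,0.12,0,0,0]]
  ]
}}

```text
time_s: 6.15
tool_pos: [0.5173, -0.3163, 0.0438]
orientation: [-3.137, -0.094, 0.006]
force: [-0.1, 1.3, -0.6]
finger_gap: 0.0851
finger_force: 0.0
```

Request:
{"api": "send_rows", "payload": {
  "steps": [
    [[0,0,0,0.13,0,0,0],[0,0,0,0.26,0,0,0],[0,0,0,0.39,0,0,0],[0,0,0,0.5,0,0,0],[0,-0.02,0.05,0.56,0,0,0.04],[0,-0.04,0.12,0.56,0,0,0.08],[0,-0.06,0.2,0.56,0,0,0.12],[0,-0.08,0.25,0.56,0,0,0.16]]
  ]
}}

```text
time_s: 6.82
tool_pos: [0.4949, -0.2412, 0.2146]
orientation: [3.016, 0.877, 0.002]
force: [-0.4, 0.3, 0.1]
finger_gap: 0.0854
finger_force: 0.0
```

```bash
python3 - <<'E'
from h import *
from scipy.optimize import least_squares
st()
im,d,P=look('top'); cv2.imwrite('pics/t2.png',im[...,::-1]); np.savez('t2.npz',im=im,d=d,P=P)
x,y,zz=P[...,0],P[...,1],P[...,2]
def rect(nm,m):
    m=m&(d>0); k,l,s,c=cv2.connectedComponentsWithStats(m.astype(np.uint8))
    if k<2: print(nm,'none'); return
    i=1+np.argmax(s[1:,4]); q=P[l==i]; print(nm,s[i,4],c[i].round(),np.median(q[:,2]).round(4),cv2.minAreaRect((q[:,:2]*1000).astype(np.float32)))
rect('cap',(abs(x-.465)<.06)&(abs(y+.02)<.06)&(zz>.08)&(zz<.1))
rect('box',(abs(x-.52)<.1)&(abs(y+.32)<.08)&(zz>.043)&(zz<.055))
m=(d>0)&(abs(x-.465)<.06)&(abs(y+.02)<.06)&(zz>.01)&(zz<.068); q=P[m]
print('body',m.sum()); f=least_squares(lambda c:np.hypot(q[:,0]-c[0],q[:,1]-c[1])-.03,[.465,-.02],loss='soft_l1',f_scale=.002); print(f.x)
E
```

```text
6.82 pos [ 0.4949 -0.2412  0.2146] yawY -57.57 z [ 0.001  0.    -1.   ] F [-0.4  0.3  0.1] gap 0.0854 0.0 q [-0.6   0.05  1.74  0.    1.34  0.41] v 1.312
cap 486 [363. 264.] 0.0899 ((464.8023681640625, -19.322608947753906), (54.37336349487305, 54.21119689941406), 0.6766138672828674)
box 131 [480. 232.] 0.0486 ((546.4990234375, -302.6977233886719), (28.121849060058594, 34.10805892944336), 89.1245346069336)
body 58
[ 0.46483684 -0.01986733]
```

View pics/t2.png

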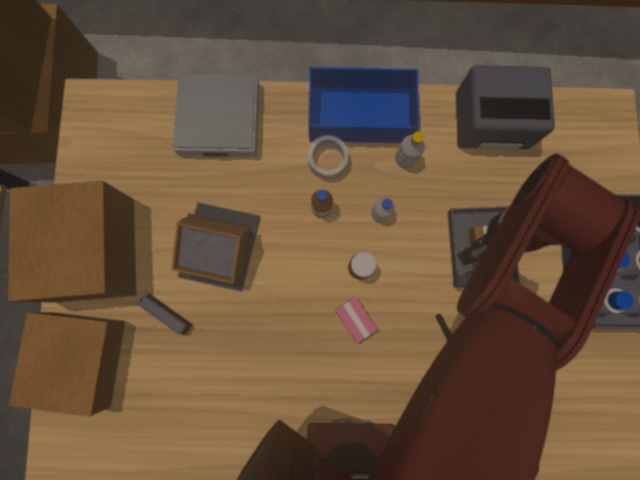

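Request:
{"api": "send_rows", "payload": {
  "squeeze": 22,
  "steps": [
    [[0,-0.01,0.09,0,0,0,0.03],[0,-0.03,0.19,-0.05,0,0,0.066],[0,-0.04,0.3,-0.1,0,0,0.1],[0,-0.06,0.42,-0.15,0,0,0.14],[0,-0.08,0.54,-0.2,0,0,0.18],[0,-0.09,0.65,-0.22,0,0,0.22],[0,-0.1,0.745,-0.25,0,0,0.256],[0,-0.1,0.745,-0.25,0,0,0.256]]
  ]
}}

```text
time_s: 7.53
tool_pos: [0.463, -0.015, 0.1369]
orientation: [-2.428, -1.987, 0.002]
force: [-1.2, 1.0, 0.2]
finger_gap: 0.0855
finger_force: 0.0
```

Request:
{"api": "send_rows", "payload": {
  "steps": [
    [[0,0,0,0,0,0,0],[0,0,0,0,0,0,0],[0,0,0,0,0,0,0],[0,0,0,0,0,0,0],[0,0,0,0,0,0,0],[0,0,0,0,0,0,0],[0,0,0,0,0,0,0],[0,0,0,0,0,0,0]]
  ]
}}

```text
time_s: 8.2
tool_pos: [0.4651, -0.0195, 0.1389]
orientation: [2.44, 1.979, 0.0]
force: [1.0, -0.0, 0.6]
finger_gap: 0.0853
finger_force: 0.0
```

```bash
python3 - <<'E'
from h import *
s=st()
im,d,P=look('wrist')
x,y,zz=P[...,0],P[...,1],P[...,2]; m=(d>0)&(abs(x-.465)<.06)&(abs(y+.02)<.06)&(zz>.083)&(zz<.097)
k,l,t,c=cv2.connectedComponentsWithStats(m.astype(np.uint8)); i=1+np.argmax(t[1:,4]); q=P[l==i]; print(t[i],np.median(q[:,2]),cv2.minEnclosingCircle((q[:,:2]*1000).astype(np.float32)))
print('box gone? cam',env.camera_params('wrist')['xyz'])
E
```

```text
8.2 pos [ 0.4651 -0.0195  0.1389] yawY -11.9 z [ 0. -0. -1.] F [ 1.  -0.   0.6] gap 0.0853 0.0 q [-0.21 -0.08  2.02 -0.    1.2  -0.  ] v 0.004
[ 277  213   92   88 6287] 0.09035764328765644 ((465.6222839355469, -18.51003646850586), 28.005550384521484)
box gone? cam [0.47891167 0.0473399  0.28190521]
```

Request:
{"api": "send_rows", "payload": {
  "steps": [
    [[0,0,0.001,-0.08,0,0,0],[0,0,0.001,-0.16,0,0,0],[0,0,0.001,-0.24,0,0,0],[0,0,0.001,-0.31,0,0,0],[0,0,0.001,-0.35,0,0,0],[0,0,0.001,-0.37,0,0,0],[0,0,0.001,-0.37,0,0,0],[0,0,0.001,-0.37,0,0,0]]
  ]
}}

```text
time_s: 8.92
tool_pos: [0.4654, -0.019, 0.0282]
orientation: [2.439, 1.98, 0.0]
force: [0.4, 0.1, 0.7]
finger_gap: 0.0855
finger_force: 0.0
```

Request:
{"api": "send_rows", "payload": {
  "squeeze": 20,
  "steps": [
    [[0.04,0,0,0,0,0,0],[0.08,0,0,0,0,0,0],[0.12,0,0,0,0,0,0],[0.15,0,0,0,0,0,0],[0.18,0,0,0,0,0,0],[0.21,0,0,0,0,0,0],[0.24,0,0,0,0,0,0],[0.26,0,0,0,0,0,0]]
  ]
}}

```text
time_s: 9.58
tool_pos: [0.4654, -0.019, 0.0281]
orientation: [2.438, 1.98, 0.001]
force: [0.3, -0.0, 0.5]
finger_gap: 0.0632
finger_force: 0.0
```

Request:
{"api": "send_rows", "payload": {
  "steps": [
    [[0.27,0,0,0,0,0,0],[0.28,0,0,0,0,0,0],[0.29,0,0,0,0,0,0],[0.3,0,0,0,0,0,0],[0.31,0,0,0,0,0,0],[0.33,0,0,0,0,0,0],[0.36,0,0,0,0,0,0],[0.4,0,0,0,0,0,0]]
  ]
}}

```text
time_s: 10.25
tool_pos: [0.4659, -0.0191, 0.0286]
orientation: [2.438, 1.979, 0.001]
force: [0.6, -0.8, 5.5]
finger_gap: 0.0602
finger_force: 13.4
```

Request:
{"api": "send_rows", "payload": {
  "steps": [
    [[0.45,0,0,0,0,0,0],[0.5,0,0,0,0,0,0],[0.6,0,0,0,0,0,0],[0.7,0,0,0,0,0,0],[0.8,0,0,0,0,0,0],[0.9,0,0,0,0,0,0],[1,0,0,0,0,0,0],[1,0,0,0,0,0,0]]
  ]
}}

```text
time_s: 10.92
tool_pos: [0.4658, -0.0192, 0.0286]
orientation: [2.438, 1.979, 0.001]
force: [-0.5, 0.1, 5.3]
finger_gap: 0.0598
finger_force: 13.4
```

Request:
{"api": "send_rows", "payload": {
  "squeeze": 24,
  "steps": [
    [[1,0,0,0,0,0,0],[1,0,0,0,0,0,0],[1,0,0,0.02,0,0,0],[1,0,0,0.05,0,0,0],[1,0,0,0.08,0,0,0],[1,0,0,0.1,0,0,0],[1,0,0,0.1,0,0,0],[1,0,0,0.1,0,0,0]]
  ]
}}

```text
time_s: 11.58
tool_pos: [0.4655, -0.019, 0.0585]
orientation: [2.438, 1.98, 0.001]
force: [-0.1, -0.1, -2.7]
finger_gap: 0.0594
finger_force: 20.3
```

Request:
{"api": "send_rows", "payload": {
  "steps": [
    [[1,0,0,0.06,0,0,0],[1,0,0,0.14,0,0,0],[1,0,0,0.22,0,0,0],[1,0,0.03,0.3,0,0,0],[1,-0.01,0.08,0.38,0,0,0],[1,-0.02,0.15,0.45,0,0,0],[1,-0.03,0.23,0.5,0,0,0],[1,-0.04,0.31,0.52,0,0,0]]
  ]
}}

```text
time_s: 12.25
tool_pos: [0.4539, 0.0748, 0.2164]
orientation: [2.438, 1.977, 0.004]
force: [0.4, -0.1, -2.6]
finger_gap: 0.0597
finger_force: 20.6
```

Request:
{"api": "send_rows", "payload": {
  "steps": [
    [[1,0,0.08,0,0,0,0],[1,0,0.17,0,-0.002,-0.01,0],[1,0,0.26,0,-0.005,-0.025,0],[1,-0.01,0.36,0,-0.01,-0.05,0],[1,-0.02,0.46,0,-0.015,-0.075,0],[1,-0.02,0.56,0,-0.02,-0.1,0],[1,-0.03,0.65,0,-0.025,-0.12,0],[1,-0.03,0.72,0,-0.028,-0.136,0]]
  ]
}}

```text
time_s: 12.92
tool_pos: [0.4424, 0.2921, 0.2133]
orientation: [2.154, 1.752, 0.393]
force: [-0.1, 0.2, -3.4]
finger_gap: 0.0599
finger_force: 20.7
```

Request:
{"api": "send_rows", "payload": {
  "steps": [
    [[1,0,0.1,0,0,0,0],[1,0,0.15,0,0,0,0],[1,0,0.157,0,0,0,0],[1,0,0.157,0,0,0,0],[1,0,0.157,0,0,0,0],[1,0,0.157,0,0,0,0],[1,0,0.157,0,0,0,0],[1,0,0.157,0,0,0,0]]
  ]
}}

```text
time_s: 13.58
tool_pos: [0.4443, 0.3362, 0.214]
orientation: [2.158, 1.749, 0.39]
force: [-0.3, 0.1, -2.7]
finger_gap: 0.0597
finger_force: 20.8
```

```bash
python3 - <<'E'
from h import *
s=st(); print(R.from_rotvec(s['orientation']).as_matrix().round(4))
im,d,P=look('scene'); cv2.imwrite('pics/s3.png',cv2.resize(im[60:360,150:550,::-1],(800,600)))
E
```

```text
13.58 pos [0.4443 0.3362 0.214 ] yawY -11.96 z [ 0.414 -0.086 -0.906] F [-0.3  0.1 -2.7] gap 0.0597 20.778689750586636 q [ 0.71 -0.1   1.96 -0.4   1.04  1.07] v 0.005
[[ 0.2065  0.8867  0.4137]
 [ 0.9784 -0.1879 -0.0858]
 [ 0.0016  0.4225 -0.9063]]
```

View pics/s3.png

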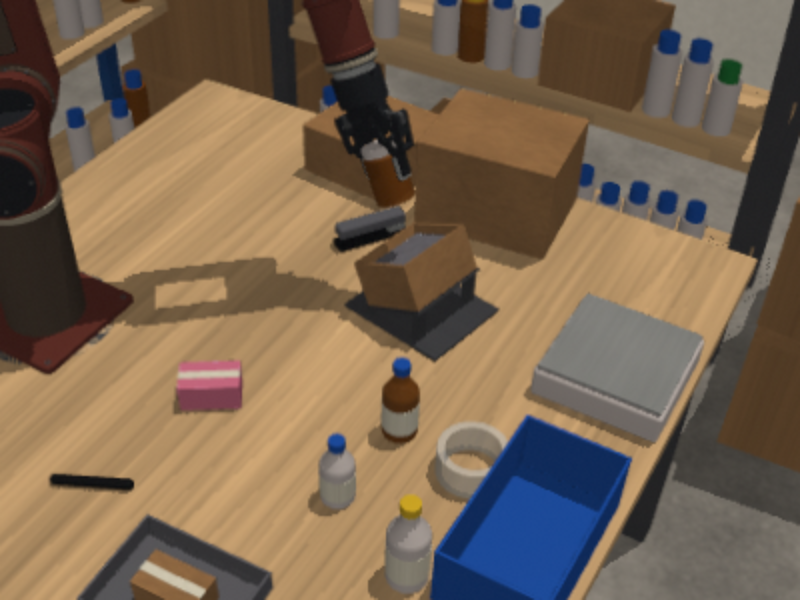

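The jar hangs tilted square above the carton, at (390,175) over (418,265), and the small box lies in the tray at (165,580). I'll descend along the carton axis.

Request:
{"api": "send_rows", "payload": {
  "steps": [
    [[1,0.01,-0.002,-0.04,0,0,0],[1,0.02,-0.004,-0.08,0,0,0],[1,0.032,-0.006,-0.12,0,0,0],[1,0.043,-0.009,-0.16,0,0,0],[1,0.054,-0.011,-0.2,0,0,0],[1,0.062,-0.012,-0.23,0,0,0],[1,0.065,-0.013,-0.245,0,0,0],[1,0.065,-0.013,-0.245,0,0,0]]
  ]
}}

```text
time_s: 14.3
tool_pos: [0.4629, 0.3324, 0.1382]
orientation: [2.157, 1.751, 0.385]
force: [-0.6, -0.5, -2.1]
finger_gap: 0.0599
finger_force: 20.7
```

```bash
cat >> h.py <<'E'
def cf():
    s=st(); t=np.deg2rad(25);a=np.deg2rad(-11.6); C=np.array([.482,.3295,.1155])
    F=np.stack([[np.cos(t)*np.cos(a),np.cos(t)*np.sin(a),np.sin(t)],[-np.sin(a),np.cos(a),0],[-np.sin(t)*np.cos(a),-np.sin(t)*np.sin(a),np.cos(t)]],1)
    print('carton xyz mm',((s['tool_pos']-C)@F*1000).round(1),'F',(s['force']@F).round(2))
    return F
E
python3 -c "
from h import *
F=cf()
im,d,P=look('scene'); cv2.imwrite('pics/s4.png',cv2.resize(im[100:250,270:470,::-1],(800,600),interpolation=cv2.INTER_CUBIC))"
```

```text
14.3 pos [0.4629 0.3324 0.1382] yawY -11.84 z [ 0.411 -0.087 -0.907] F [-0.6 -0.5 -2.1] gap 0.0599 20.718724710750394 q [ 0.68  0.02  1.99 -0.43  0.89  1.12] v 0.024
carton xyz mm [-7.9 -1.  28.7] F [-1.27 -0.6  -1.68]
```

View pics/s4.png

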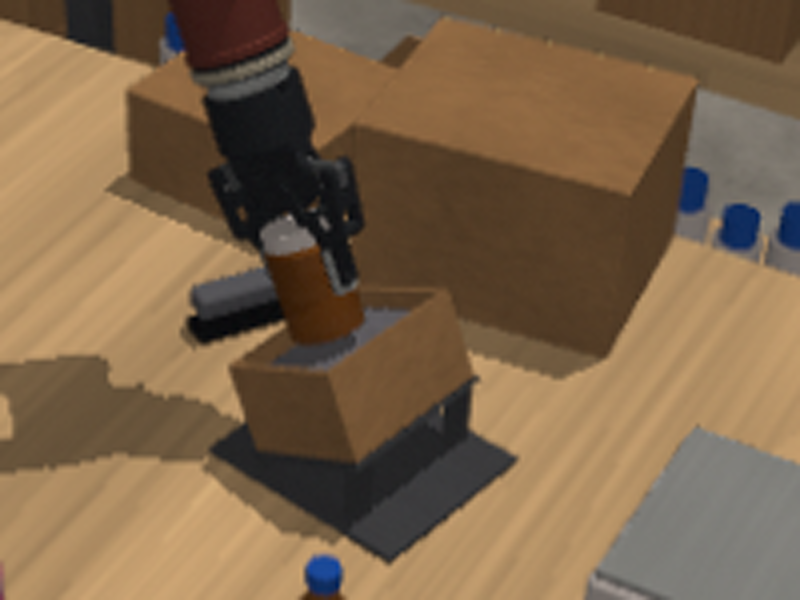

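The jar's base, at about (320,330), is at rim level and centred over the pad, clear of the walls. Next I'll go 9 mm lower and then creep.

Request:
{"api": "send_rows", "payload": {
  "steps": [
    [[1,0.002,-0.0004,-0.0045,0,0,0],[1,0.004,-0.0008,-0.009,0,0,0],[1,0.006,-0.0012,-0.0135,0,0,0],[1,0.008,-0.0016,-0.018,0,0,0],[1,0.01,-0.002,-0.0225,0,0,0],[1,0.0124,-0.0025,-0.027,0,0,0],[1,0.0124,-0.0025,-0.027,0,0,0],[1,0.0124,-0.0025,-0.027,0,0,0]]
  ]
}}

```text
time_s: 15.02
tool_pos: [0.4672, 0.3325, 0.1322]
orientation: [2.157, 1.751, 0.39]
force: [-0.3, 0.0, -3.8]
finger_gap: 0.0595
finger_force: 20.7
```

```bash
python3 -c "
from h import *
cf()"
```

```text
15.02 pos [0.4672 0.3325 0.1322] yawY -11.87 z [ 0.414 -0.085 -0.906] F [-0.3  0.  -3.8] gap 0.0595 20.734578006668016 q [ 0.67  0.03  1.99 -0.44  0.87  1.12] v 0.003
carton xyz mm [-6.6 -0.1 21.5] F [-1.91 -0.04 -3.3 ]
```

Request:
{"api": "send_rows", "payload": {
  "steps": [
    [[1,0.0007,-0.0001,-0.0015,0,0,0],[1,0.0014,-0.0003,-0.003,0,0,0],[1,0.0021,-0.0004,-0.0045,0,0,0],[1,0.0028,-0.0006,-0.006,0,0,0],[1,0.0035,-0.0007,-0.0075,0,0,0],[1,0.0041,-0.0008,-0.009,0,0,0],[1,0.0041,-0.0008,-0.009,0,0,0],[1,0.0041,-0.0008,-0.009,0,0,0]]
  ]
}}

```text
time_s: 15.68
tool_pos: [0.4685, 0.3322, 0.1295]
orientation: [2.157, 1.751, 0.39]
force: [-0.6, 0.5, -2.3]
finger_gap: 0.0595
finger_force: 20.7
```

```bash
python3 -c "
from h import *
cf()"
```

```text
15.68 pos [0.4685 0.3322 0.1295] yawY -11.87 z [ 0.414 -0.085 -0.906] F [-0.6  0.5 -2.3] gap 0.0595 20.733759932918474 q [ 0.67  0.04  1.99 -0.44  0.87  1.12] v 0.003
carton xyz mm [-6.5 -0.  18.5] F [-1.6   0.39 -1.8 ]
```

Request:
{"api": "send_rows", "payload": {
  "steps": [
    [[1,0.0007,-0.0001,-0.0015,0,0,0],[1,0.0014,-0.0003,-0.003,0,0,0],[1,0.0021,-0.0004,-0.0045,0,0,0],[1,0.0028,-0.0006,-0.006,0,0,0],[1,0.0035,-0.0007,-0.0075,0,0,0],[1,0.0041,-0.0008,-0.009,0,0,0],[1,0.0041,-0.0008,-0.009,0,0,0],[1,0.0041,-0.0008,-0.009,0,0,0]]
  ]
}}

```text
time_s: 16.35
tool_pos: [0.4697, 0.332, 0.1268]
orientation: [2.157, 1.751, 0.39]
force: [0.8, 0.7, -2.8]
finger_gap: 0.0595
finger_force: 20.7
```

```bash
python3 -c "
from h import *
cf()"
```

```text
16.35 pos [0.4697 0.332  0.1268] yawY -11.87 z [ 0.414 -0.085 -0.906] F [ 0.8  0.7 -2.8] gap 0.0595 20.733565289410762 q [ 0.67  0.04  1.99 -0.44  0.86  1.12] v 0.002
carton xyz mm [-6.6 -0.  15.6] F [-0.61  0.8  -2.83]
```

Request:
{"api": "send_rows", "payload": {
  "steps": [
    [[1,0.0003,-0.0001,-0.0008,0,0,0],[1,0.0007,-0.0001,-0.0015,0,0,0],[1,0.001,-0.0002,-0.0022,0,0,0],[1,0.0014,-0.0003,-0.003,0,0,0],[1,0.0017,-0.0003,-0.0037,0,0,0],[1,0.002,-0.0004,-0.0045,0,0,0],[1,0.002,-0.0004,-0.0045,0,0,0],[1,0.002,-0.0004,-0.0045,0,0,0]]
  ]
}}

```text
time_s: 17.02
tool_pos: [0.4703, 0.3319, 0.1256]
orientation: [2.157, 1.751, 0.39]
force: [0.7, -1.1, -2.6]
finger_gap: 0.0593
finger_force: 20.7
```

```bash
python3 -c "
from h import *
cf()"
```

```text
17.02 pos [0.4703 0.3319 0.1256] yawY -11.88 z [ 0.414 -0.085 -0.906] F [ 0.7 -1.1 -2.6] gap 0.0593 20.748280303669162 q [ 0.67  0.05  1.99 -0.44  0.86  1.12] v 0.002
carton xyz mm [-6.5  0.  14.2] F [-0.25 -0.98 -2.72]
```

No contact yet. I'll continue in 1.5 mm steps.

Request:
{"api": "send_rows", "payload": {
  "steps": [
    [[1,0.0003,-0.0001,-0.0008,0,0,0],[1,0.0007,-0.0001,-0.0015,0,0,0],[1,0.001,-0.0002,-0.0022,0,0,0],[1,0.0014,-0.0003,-0.003,0,0,0],[1,0.0017,-0.0003,-0.0037,0,0,0],[1,0.002,-0.0004,-0.0045,0,0,0],[1,0.002,-0.0004,-0.0045,0,0,0],[1,0.002,-0.0004,-0.0045,0,0,0]]
  ]
}}

```text
time_s: 17.68
tool_pos: [0.471, 0.3318, 0.1243]
orientation: [2.157, 1.751, 0.39]
force: [-2.2, -0.2, 0.6]
finger_gap: 0.0599
finger_force: 20.9
```

```bash
python3 -c "
from h import *
cf()"
```

```text
17.68 pos [0.471  0.3318 0.1243] yawY -11.88 z [ 0.414 -0.085 -0.906] F [-2.2 -0.2  0.6] gap 0.0599 20.91960431949701 q [ 0.66  0.05  1.99 -0.44  0.86  1.12] v 0.001
carton xyz mm [-6.5  0.1 12.8] F [-1.63 -0.66  1.45]
```

Request:
{"api": "send_rows", "payload": {
  "steps": [
    [[1,0.0003,-0.0001,-0.0008,0,0,0],[1,0.0007,-0.0001,-0.0015,0,0,0],[1,0.001,-0.0002,-0.0022,0,0,0],[1,0.0014,-0.0003,-0.003,0,0,0],[1,0.0014,-0.0003,-0.003,0,0,0],[1,0.0014,-0.0003,-0.003,0,0,0],[1,0.0014,-0.0003,-0.003,0,0,0],[1,0.0014,-0.0003,-0.003,0,0,0]]
  ]
}}

```text
time_s: 18.35
tool_pos: [0.4714, 0.3317, 0.1233]
orientation: [2.157, 1.751, 0.39]
force: [-4.0, 0.3, 1.8]
finger_gap: 0.0595
finger_force: 21.3
```

```bash
python3 -c "
from h import *
cf()"
```

```text
18.35 pos [0.4714 0.3317 0.1233] yawY -11.87 z [ 0.414 -0.085 -0.906] F [-4.   0.3  1.8] gap 0.0595 21.28028882027138 q [ 0.66  0.05  1.99 -0.44  0.85  1.12] v 0.002
carton xyz mm [-6.5  0.  11.7] F [-2.86 -0.53  3.29]
```

Contact is felt: about 5.8 N on the pad, 2 mm of give. Now I'll open slowly.

Request:
{"api": "send_rows", "payload": {
  "steps": [
    [[0.6,0,0,0,0,0,0],[0.4,0,0,0,0,0,0],[0.34,0,0,0,0,0,0],[0.32,0,0,0,0,0,0],[0.3,0,0,0,0,0,0],[0.29,0,0,0,0,0,0],[0.28,0,0,0,0,0,0],[0.27,0,0,0,0,0,0]]
  ]
}}

```text
time_s: 19.02
tool_pos: [0.4716, 0.3319, 0.1234]
orientation: [2.156, 1.751, 0.391]
force: [-2.3, -0.7, 0.9]
finger_gap: 0.0625
finger_force: 0.0
```

```bash
python3 -c "
from h import *
cf()"
```

```text
19.02 pos [0.4716 0.3319 0.1234] yawY -11.88 z [ 0.414 -0.085 -0.906] F [-2.3 -0.7  0.9] gap 0.0625 0.0 q [ 0.66  0.05  1.99 -0.44  0.85  1.12] v 0.004
carton xyz mm [-6.4  0.3 11.7] F [-1.53 -1.15  1.75]
```

Request:
{"api": "send_rows", "payload": {
  "steps": [
    [[0.25,0,0,0,0,0,0],[0.22,0,0,0,0,0,0],[0.18,0,0,0,0,0,0],[0.14,0,0,0,0,0,0],[0.1,0,0,0,0,0,0],[0.05,0,0,0,0,0,0],[0,0,0,0,0,0,0],[0,0,0,0,0,0,0]]
  ]
}}

```text
time_s: 19.68
tool_pos: [0.4714, 0.3317, 0.1233]
orientation: [2.156, 1.751, 0.39]
force: [1.3, 0.9, -0.7]
finger_gap: 0.0857
finger_force: 0.0
```

```bash
python3 -c "
from h import *
cf()
im,d,P=look('scene'); cv2.imwrite('pics/s5.png',cv2.resize(im[100:250,270:470,::-1],(800,600),interpolation=cv2.INTER_CUBIC))"
```

```text
19.68 pos [0.4714 0.3317 0.1233] yawY -11.87 z [ 0.414 -0.085 -0.906] F [ 1.3  0.9 -0.7] gap 0.0857 0.0 q [ 0.66  0.05  1.99 -0.44  0.85  1.12] v 0.002
carton xyz mm [-6.5  0.  11.7] F [ 0.7   1.17 -1.14]
```

View pics/s5.png

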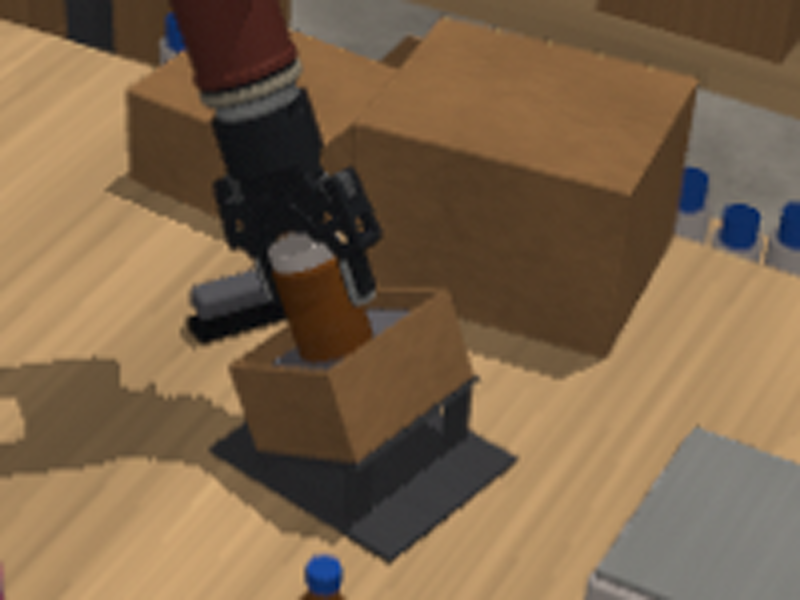

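The jar stands on the pad between the open fingers (320,300). I'll back off straight along the carton axis.

Request:
{"api": "send_rows", "payload": {
  "steps": [
    [[0,-0.007,0.0014,0.015,0,0,0],[0,-0.02,0.004,0.045,0,0,0],[0,-0.041,0.008,0.09,0,0,0],[0,-0.069,0.014,0.151,0,0,0],[0,-0.097,0.02,0.211,0,0,0],[0,-0.124,0.026,0.272,0,0,0],[0,-0.152,0.031,0.332,0,0,0],[0,-0.165,0.034,0.362,0,0,0]]
  ]
}}

```text
time_s: 20.4
tool_pos: [0.4218, 0.343, 0.2357]
orientation: [2.156, 1.751, 0.396]
force: [0.8, 1.3, -0.7]
finger_gap: 0.0853
finger_force: 0.0
```

Request:
{"api": "send_rows", "payload": {
  "steps": [
    [[0,-0.02,0,0.08,0,0,0],[0,-0.05,-0.08,0.13,0,0,0],[0,-0.08,-0.16,0.16,0,0,0],[0,-0.1,-0.24,0.16,0,0,0],[0,-0.1,-0.32,0.16,0,0,0],[0,-0.1,-0.36,0.16,0,0,0],[0,-0.1,-0.36,0.16,0,0,0],[0,-0.1,-0.36,0.16,0,0,0]]
  ]
}}

```text
time_s: 21.07
tool_pos: [0.392, 0.2337, 0.2804]
orientation: [2.158, 1.749, 0.392]
force: [0.1, 0.8, -0.3]
finger_gap: 0.0857
finger_force: 0.0
```

```bash
python3 - <<'E'
from h import *
st()
im,d,P=look('scene'); cv2.imwrite('pics/s6.png',cv2.resize(im[100:400,150:550,::-1],(800,600)))
im,d,P=look('top'); cv2.imwrite('pics/t6.png',im[...,::-1])
x,y,z=P[...,0],P[...,1],P[...,2]
def rect(nm,m):
    m=m&(d>0); k,l,s,c=cv2.connectedComponentsWithStats(m.astype(np.uint8))
    if k<2: print(nm,'none'); return
    i=1+np.argmax(s[1:,4]); q=P[l==i]; print(nm,s[i,4],np.median(q,0).round(4),cv2.minAreaRect((q[:,:2]*1000).astype(np.float32)))
    return q
rect('box',(abs(x-.52)<.1)&(abs(y+.32)<.08)&(z>.043)&(z<.055))
q=rect('cap',(abs(x-.45)<.08)&(abs(y-.34)<.06)&(z>.155)&(z<.22)&(im.min(-1)>110))
if q is not None: u,s,v=np.linalg.svd(q-q.mean(0),full_matrices=False); print('cap normal',v[2])
E
```

```text
21.07 pos [0.392  0.2337 0.2804] yawY -11.99 z [ 0.415 -0.085 -0.906] F [ 0.1  0.8 -0.3] gap 0.0857 0.0 q [ 0.58 -0.47  2.12 -0.33  1.19  0.87] v 0.03
box 896 [ 0.5178 -0.3169  0.0489] ((518.0391845703125, -318.55535888671875), (90.26821899414062, 58.10558319091797), 3.703254222869873)
cap 431 [0.4452 0.3363 0.1811] ((445.7886047363281, 336.24755859375), (45.80553436279297, 47.00373077392578), 23.876628875732422)
cap normal [-0.41871677  0.08202519  0.90440485]
```

View pics/s6.png

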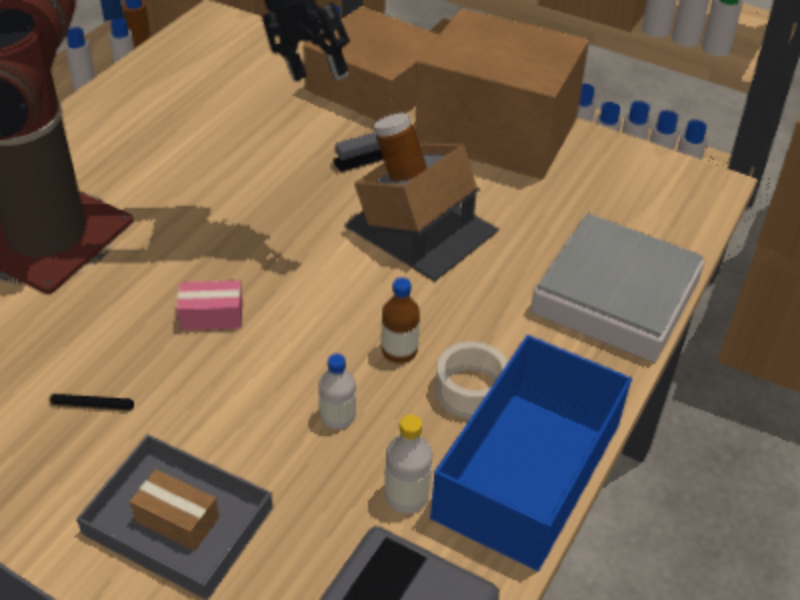

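The picture shows the jar standing square in the carton, cap up, at (400,145). The small box lies flat in the tray at (175,508), the other things are where they were, and the gripper is clear. The cap's normal matches the carton axis.

```bash
python3 -c "
from plant import env
print(env.sign_off())"
```

```text
the job is handed in; nothing more can be done
None
```

I put the small box in the tray and stood the jar cap up on the carton's pad, letting go once I felt about 6 N of contact; the job is handed in at about 21 s.

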